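Snap the sage spice cupboard shut

ROBOT

A 6-joint arm with a two-finger parallel gripper is mounted at the origin on the work surface. World frame = base frame: x ahead of the robot, y to its left, z up, the work surface at z = 0. Lengths are in m, angles in rad, forces in N, time in s.
With the tool pointing down it reaches from about 0.325 to 0.85 m from the base axis. Payload 4.4 kg.
Tool frame: the origin (TCP) lies midway between the tips of the shut fingers; the grasp point (between the pads) lies 19 mm behind it; z points along the fingers, y is the line along which they close (so a half turn about z gives the same grasp; the last joint's range is limited). The gripper opens to 94 mm and grips with 3 to 60 N. Pads are 16 mm wide; open, the fingers measure 119 mm over their backs; the gripper's body (75 mm by 177 mm) begins 78 mm behind the grasp point.
Start: joints at [-1.397, 0.207, 1.542, -0, 1.393, -0.15], TCP at [0.183, -0.545, 0.205] pointing down, gripper open.
Joint ranges: [-2.73, 2.73], [-0.86, 2.22], [0.23, 2.46], [-1.11, 4.25], [0.08, 2.63], [-2.82, 2.82]. Speed limits (rad/s): [2.79, 2.79, 3.14, 3.14, 3.14, 3.14].

INTERFACE

Orientations are given as a unit quaternion [x, y, z, w].
In Python, from workcell import robot, eyes gives the robot as it stands.
- The arm moves only by the tool send_rows, never from a script. Its arguments are lists of equal length, an entry for each row: "linear": the shift along the tool's x, y, z in m, a list of three; "angular": the turn, a rotation vector about the tool's x, y, z in rad, a list of three; "claw": the closure, from -1 (fully open) to 1 (shut). A call has 1 to 10 rows; each row is the pose to reach, as a shift and turn from the pose commanded when the call began, along the tool's axes at that moment; what a row does not reach only later rows make up. A row lasts 1/10 s, in which the tool goes at most 50 mm and 8.59 degrees, less where a joint would pass 70% of its speed; a pose out of reach is approached as far as the arm can. A call with a gripper value outside its range is refused whole. The fingers move at their own pace and stop on an object; "force" is the grip in N (left out, the last holds). Time passes only in rows, so rows that repeat a pose let the fingers close. It gives the time, the measured TCP pose, the force, the opening and the grip force at its end, in the units of the state.
- robot.sense(): the state, without advancing time (a new reading comes with each control period).
- eyes.get_image(name): name is "scene" or "top"; returns the picture (400x640x3 uint8, blue, green, red); there is no depth.
- eyes.camera_params(name): a dict with "mtx" (3x3 intrinsics, pixels), "D" ([k1, k2, p1, p2, k3] as OpenCV has them; the pictures are not rectified), "xyz" and "orientation" of the camera in the world. Camera axes: x right, y up, looking along -z (the intrinsics and any distortion apply to the point x, -y, -z); pixel columns grow to the right and rows downward; lengths in m; the calibration is good to about 2 mm. A picture is of the moment at which its call begins. camera_params takes no time and is no camera call.
- robot.sign_off(): hands the job in; it is judged then, once.
Trained networks look in the newest picture that a camera, given by its name, has taken for a name from the list of things; names that differ only in an ending like _2 or _b are one class to them, and where a whole thing is asked for, a point or a joint stands for the part that bears it (a point fixed in the world has none). Each returns a list of dicts, best first, with "conf" (0 to 1); they miss things now and then, are a little off and sometimes report something else, mostly with a low value. They report only what shows in the picture. A call takes as long as a camera call.
- eyes.look_for(camera, thing): "location" ([column, row] as shares, 0 to 1, of the picture: columns of its width, rows of its height, amid what is visible of it).
The state is a dict: "t": time; "joint_positions": joint angles; "dq": joint speeds; "tau": joint torques, N m; "tcp_pos": TCP position; "eef_rot": TCP orientation; "wrist_force": force on the tool from outside, world axes, zero at the start; "torque": the same for the moment, N m; "finger_gap": finger opening in m; "gripper_force": force on a finger pad.
Only numpy, scipy, OpenCV 4.12 (cv2) and the standard library are available. Lean on these libraries where they do the work, as an engineer would, in place of code of your own. Each camera call takes 0.05 s, during which the arm holds its last target. There are 200 camera calls.

TASK

Two little spice cupboards stand open on the garden kitchen's worktop. Push the sage-green one's door fully home, past its sprung roller catch, so that it snaps shut and stays shut; leave the cream cupboard's door as it stands, and do not knock or shift the black pepper mill.

Things in the scene. Friction and masses are not known exactly. Their poses are not given: they have to be found in the camera images.
- sage_cupboard: Fixed sage-green cupboard: box 140 deep, 200 wide, 200 high (mm). Origin: centre of its underside; x to its back, y left, z up; front looks to -x. Door: sage panel 16 thick, 194 wide, z 5 to 195; vertical hinge axis at x -86, y 97, in its outer face, which when shut lies at x -86 with free edge at y -97. Brass knob (24 across) 28 proud, 165 from the hinge, z 90: outer face bare above z 110.
- sage_door (a joint): Sage door's angle, rad: 0 shut, starts 0.55-1.1 open, free edge towards the robot. At q the outer face runs from the hinge along (-sin q, -cos q) in the cupboard's x, y; outward normal (-cos q, sin q). Swings freely, stays where left, to about 0.11, where it meets the sprung roller; then 8 N at 150 mm from the hinge pushes it on. Below about 0.04 the roller draws it to its stop at 0 and holds it.
- cream_knob (a point): Outer end of the brass knob (24 mm across, 90 mm high) on the open door of the other cupboard, to be left as it is. That cupboard is cream, beside the sage one, of the same size and build, its door also hinged on the left (+y) and standing open; the knob is 165 mm from its hinge, 28 mm off the door's face.
- pepper_mill: Black turned pepper mill standing loose on the worktop to the right (-y) of the cupboards' doors, 164 mm high, 54 mm across. Origin: centre of its foot; z up along it. To be left alone.

How it is judged:
At the end, for the whole second after the job is handed in: The sage-green door is snapped shut (angle below 0.03 rad) and at rest; the cream door's knob is within 20 mm of where it began; the pepper mill stands upright within 10 degrees and within 20 mm of where it began (value of joint sage_door below 0.03 rad and not (velocity of joint sage_door above 0.1 rad/s) and distance of each of cream_knob, pepper_mill from where it was at the start of the episode below 0.02 m and angle between pepper_mill's own z axis and vertical below 0.17 rad); the robot touches nothing.
It fails at once if the cream cupboard's door is moved (its knob by more than 20 mm) (distance of cream_knob from where it was at the start of the episode above 0.02 m).
It fails at once if the pepper mill is tipped (more than about 20 degrees) or shifted (more than 20 mm) (angle between pepper_mill's own z axis and vertical above 0.35 rad or distance of pepper_mill from where it was at the start of the episode above 0.02 m).
It also fails if it takes over 35 s, if anything falls off the work surface, if the arm or the gripper's body presses on something with over 40 N, if the wrist force passes 120 N, or if a joint passes its speed limit or range.

## Working session

There is one attempt and no reset: what is moved stays moved. The work goes in short steps, Python scripts to look and compute and a tool call to move; the robot and the scene stay as the last step left them, time stands still between calls to the robot, and variables do not carry over. Pictures are saved under pics/ and viewed, at most 10 in all, crops included, and the job is handed in when it is done.

Besides the shell and the picture viewer there is one more tool, called after "Emit:" as a command line: name --argument value ..., lists and objects as JSON in quotes. send_rows: Moves the arm, as the interface text tells. Its arguments: {"type":"object","properties":{"linear":{"type":"array"},"angular":{"type":"array"},"claw":{"type":"array"},"force":{"type":"number"}},"required":["linear","angular","claw"]}

```bash
mkdir -p pics; python3 - <<'E'
from workcell import robot, eyes
import cv2
for c in("scene","top"):
    cv2.imwrite(f"pics/{c}0.png",eyes.get_image(c))
    for t in("sage_cupboard","sage_door","cream_knob","pepper_mill"):
        print(c,t,[( [round(a*b) for a,b in zip(d["location"],(640,400))],round(d["conf"],2)) for d in eyes.look_for(c,t)][:3])
    print(eyes.camera_params(c))
print(robot.sense())
E
```

```text
scene sage_cupboard [([394, 158], 0.73)]
scene sage_door [([376, 127], 0.78)]
scene cream_knob [([301, 180], 0.62)]
scene pepper_mill [([192, 239], 0.84)]
{'mtx': array([[381.42712269,   0.        , 326.15025103],
       [  0.        , 381.42712269, 194.89686299],
       [  0.        ,   0.        ,   1.        ]]), 'D': array([-0.0758313,  0.       ,  0.       ,  0.       ,  0.       ]), 'xyz': array([ 0.90578227, -0.24269029,  1.15097264]), 'orientation': array([0.13777336, 0.07282601, 0.48870348, 0.85841935])}
top sage_cupboard [([226, 178], 0.68)]
top sage_door [([219, 229], 0.6)]
top cream_knob [([329, 213], 0.62)]
top pepper_mill [([464, 223], 0.88)]
{'mtx': array([[362.66346469,   0.        , 321.16980888],
       [  0.        , 362.66346469, 201.13018626],
       [  0.        ,   0.        ,   1.        ]]), 'D': array([-0.05762573,  0.        ,  0.        ,  0.        ,  0.        ]), 'xyz': array([ 0.44009715, -0.07637014,  1.03774191]), 'orientation': array([-0.06046419,  0.05484258,  0.71360593, -0.69577507])}
{'t': 0.5, 'joint_positions': array([-1.39649897e+00,  2.06618169e-01,  1.54154007e+00,  6.70861562e-07,
        1.39344108e+00, -1.50497430e-01]), 'dq': array([-1.43263770e-04, -2.90945619e-03, -1.12346994e-03,  4.40485800e-05,
       -2.86112144e-04, -4.43718812e-04]), 'tau': array([ 1.01773756e-03, -3.70482802e+01, -2.81435215e+01,  6.97549945e-02,
        2.88247137e-02, -4.37687731e-05]), 'tcp_pos': array([ 0.18348157, -0.54493958,  0.2054173 ]), 'eef_rot': array([ 9.86842508e-01,  1.61684462e-01,  2.90491214e-07, -3.33607874e-06]), 'wrist_force': array([0.30182113, 0.10042501, 0.36117035]), 'torque': array([0.00258658, 0.0447086 , 0.03415514]), 'gripper_force': 0.0, 'finger_gap': 0.09396505332336375}
```

View pics/scene0.png

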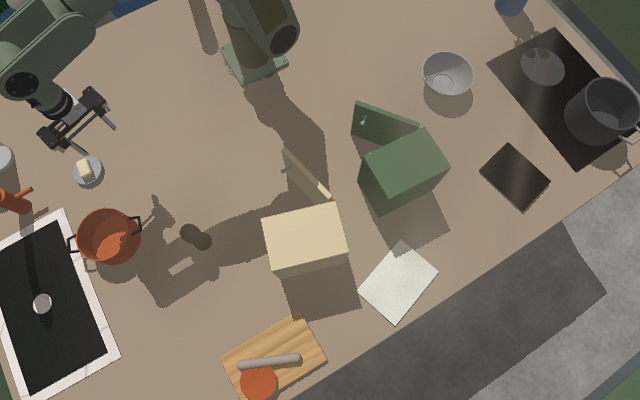

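View pics/top0.png

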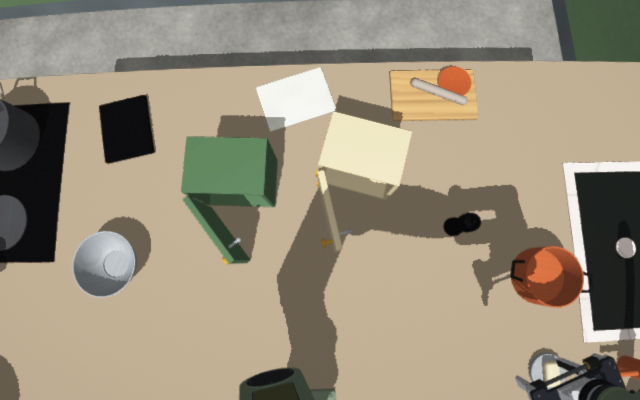

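The top view shows the sage cupboard's roof at about (183–270, 136–205) px. Its door runs from the hinge near (188,198) to the free edge near (228,263), with the brass knob near (226,262). The cream door is at (320,172)–(338,248) and the mill at about (455,225). I'll enlarge both views for the corners.

```bash
python3 - <<'E'
import cv2
a=cv2.imread("pics/top0.png")[125:275,170:350]; cv2.imwrite("pics/topc.png",cv2.resize(a,None,fx=4,fy=4,interpolation=cv2.INTER_CUBIC))
a=cv2.imread("pics/scene0.png")[90:225,270:460]; cv2.imwrite("pics/scenec.png",cv2.resize(a,None,fx=4,fy=4,interpolation=cv2.INTER_CUBIC))
E
```

```text
(no output)
```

View pics/topc.png

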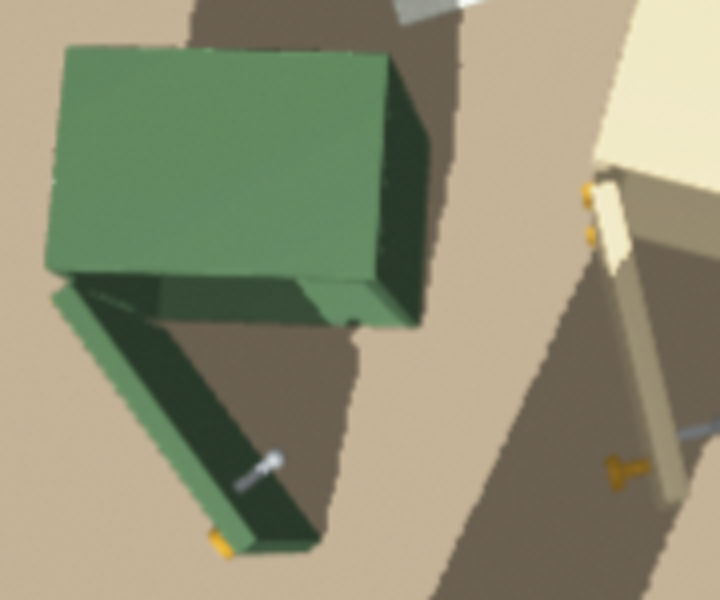

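View pics/scenec.png

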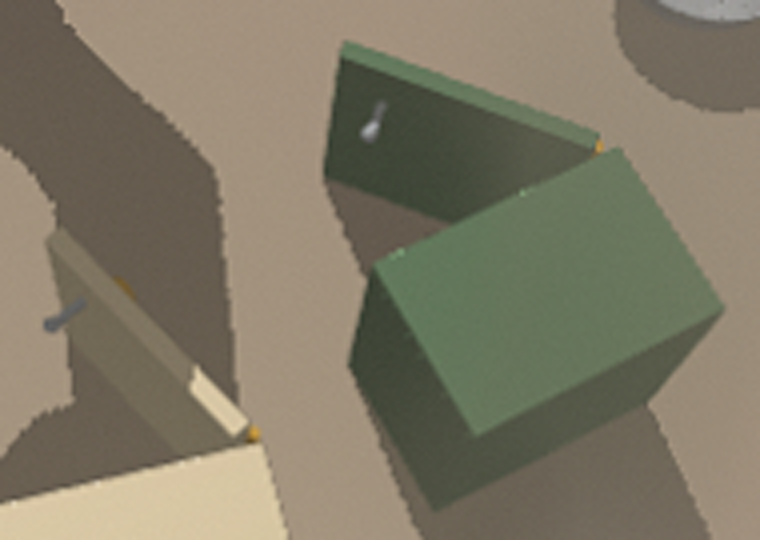

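Top crop (4x, offset 170,125): the roof corners are (66,46), (387,54), (376,280) and (46,268), and the door top runs from (52,296) to (232,552). The cream knob tip is at (612,472). Scene crop (4x, offset 270,90): the roof corners are (621,149), (723,310), (476,436) and (375,266).

```bash
cat > h.py <<'E'
from workcell import robot, eyes
import numpy as np, cv2
from scipy.spatial.transform import Rotation as R
def back(c,px,z):
    p=eyes.camera_params(c); u=cv2.undistortPoints(np.array([[px]],float),p["mtx"],p["D"])[0,0]
    d=R.from_quat(p["orientation"]).apply([u[0],-u[1],-1]); return p["xyz"]+d*(z-p["xyz"][2])/d[2]
E
python3 - <<'E'
from h import *
np.set_printoptions(precision=4,suppress=True)
T=lambda p,z:back("top",(p[0]/4+169.6,p[1]/4+124.6),z)[:2]
S=lambda p,z:back("scene",(p[0]/4+269.6,p[1]/4+89.6),z)[:2]
roofT=[T(p,.2) for p in((46,268),(376,280),(387,54),(66,46))]
roofS=[S(p,.2) for p in((621,149),(375,266),(476,436),(723,310))]
loc=np.array([(-.07,.1),(-.07,-.1),(.07,-.1),(.07,.1)])
for r in(roofT,roofS):
    r=np.array(r);print(r.tolist()); 
    m=r.mean(0);H=((r-m).T@loc);a=np.arctan2(H[1,0]-H[0,1],H[0,0]+H[1,1])
    print("centre",m,"yaw",a,"size",np.linalg.norm(r-np.roll(r,-1,0),axis=1))
    c,s=np.cos(a),np.sin(a);h=m+np.array([[c,-s],[s,c]])@[-.086,.097];print("hinge",h)
for f,ps in((T,((52,296),(232,552),(257,542),(75,284))),(S,((600,137),(345,42),(342,58),(590,150)))):
    q=np.array([f(p,.195) for p in ps]);print("door",q.tolist()); d=q[1]-q[0];print(np.linalg.norm(d),np.arctan2(d[1],d[0]))
print("knob",T((612,472),.09),"creamfree",T((662,503),.195),T((685,500),.195))
print("mill",back("top",(455,226),.15),back("scene",(192,239),.1), robot.sense()["t"])
E
```

```text
[[0.6098763817152929, 0.2615571736281026], [0.5972899793022456, 0.06379070734149263], [0.7362735008503094, 0.057537104784391654], [0.7480352777440988, 0.2551104768514001]]
centre [0.6729 0.1595] yaw -0.0563397017489871 size [0.1982 0.1391 0.1979 0.1383]
hinge [0.5925 0.2612]
[[0.6147430481835106, 0.26433337133692003], [0.6024969389859389, 0.06625940848843268], [0.7383436496417223, 0.05830417786412531], [0.7498107144160812, 0.25364668665373824]]
centre [0.6763 0.1606] yaw -0.0629680179672203 size [0.1985 0.1361 0.1957 0.1355]
hinge [0.5966 0.2629]
door [[0.5937519413894776, 0.259238088191764], [0.44079821626108484, 0.14820606346837017], [0.4462292952178806, 0.13369653454797015], [0.6006612405491187, 0.24549826333201535]]
0.18900516539192327 -2.5136823074553796
door [[0.5978980315582398, 0.25954016588140694], [0.44164840242172043, 0.1441716903468854], [0.45177063640879817, 0.13521951517188366], [0.6027551483675944, 0.24734011062970848]]
0.19422623857877533 -2.5055828635496704
knob [ 0.4869 -0.0718] creamfree [ 0.4632 -0.1006] [ 0.4646 -0.114 ]
mill [ 0.5157 -0.3993  0.15  ] [ 0.5389 -0.4513  0.1   ] 0.5
```

Emit:
send_rows --linear '[[0,0,-0.05],[0,0,-0.1],[0.48,-0.651,-0.1],[0.48,-0.651,-0.1],[0.48,-0.651,-0.1],[0.48,-0.651,-0.1],[0.48,-0.651,-0.1],[0.48,-0.651,-0.1],[0.48,-0.651,-0.1],[0.48,-0.651,-0.1]]' --angular '[[0,0,0],[0,0,0],[0,0,0],[0,0,0],[0,0,0],[0,0,0],[0,0,0],[0,0,0],[0,0,0],[0,0,0]]' --claw '[1,1,1,1,1,1,1,1,1,1]'

```text
t: 1.5
tcp_pos: [0.3058, -0.1623, 0.3058]
eef_rot: [0.987, 0.161, 0.001, 0.001]
wrist_force: [1.7, 0.1, 0.3]
finger_gap: 0.0175
gripper_force: 0.0
```

Emit:
send_rows --linear '[[0.235,-0.315,0],[0.235,-0.315,0],[0.235,-0.315,0],[0.235,-0.315,0],[0.235,-0.315,0],[0.235,-0.315,0],[0.235,-0.315,0],[0.235,-0.315,0],[0.235,-0.315,0],[0.235,-0.315,0]]' --angular '[[0,0,0],[0,0,0],[0,0,0],[0,0,0],[0,0,0],[0,0,0],[0,0,0],[0,0,0],[0,0,0],[0,0,0]]' --claw '[1,1,1,1,1,1,1,1,1,1]'

```text
t: 2.5
tcp_pos: [0.4276, 0.2099, 0.3051]
eef_rot: [0.987, 0.163, -0.001, 0.0]
wrist_force: [0.5, 0.3, -0.3]
finger_gap: 0.0
gripper_force: 0.0
```

Emit:
send_rows --linear '[[0,0,0.05],[0,0,0.1],[0,0,0.14],[0,0,0.17],[0,0,0.17],[0,0,0.17]]' --angular '[[0,0,0],[0,0,0],[0,0,0],[0,0,0],[0,0,0],[0,0,0]]' --claw '[1,1,1,1,1,1]'

```text
t: 3.1
tcp_pos: [0.4281, 0.2083, 0.1362]
eef_rot: [0.987, 0.161, 0.0, 0.0]
wrist_force: [-0.9, 0.9, 0.3]
finger_gap: 0.0007
gripper_force: 0.0
```

```bash
python3 - <<'E'
from h import *
np.set_printoptions(precision=3,suppress=True)
H=np.array([.5945,.2615]);s=robot.sense();p=s["tcp_pos"];rx=R.from_quat(s["eef_rot"])
for q in(.88,.7,.5,.35,.2,.12,.08,.04,.01,-.02):
    f=-1.631-q;n=f-np.pi/2
    w=H+.15*np.array([np.cos(f),np.sin(f)])+.011*np.array([np.cos(n),np.sin(n)])
    print(q,w,rx.inv().apply(np.r_[w-p[:2],0]))
print(p)
cv2.imwrite("pics/top1.png",eyes.get_image("top")[100:300,150:490])
E
```

```text
0.88 [0.467 0.182] [0.028 0.037 0.   ]
0.7 [0.483 0.16 ] [0.037 0.063 0.   ]
0.5 [0.505 0.14 ] [0.052 0.089 0.   ]
0.35 [0.525 0.128] [0.066 0.106 0.   ]
0.2 [0.545 0.119] [0.083 0.122 0.   ]
0.12 [0.557 0.116] [0.093 0.128 0.   ]
0.08 [0.563 0.115] [0.098 0.132 0.   ]
0.04 [0.569 0.113] [0.103 0.135 0.   ]
0.01 [0.573 0.113] [0.107 0.137 0.   ]
-0.02 [0.577 0.112] [0.111 0.139 0.   ]
[0.428 0.208 0.136]
```

View pics/top1.png

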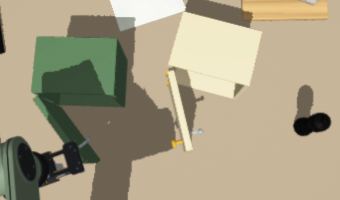

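The gripper sits just outside the sage door, at crop px (70,155). The cream door at (180,110) and the mill at (312,123) are clear. Next I push along the arc.

Emit:
send_rows --linear '[[0.014,0.018,0],[0.028,0.037,0],[0.032,0.05,0],[0.037,0.063,0],[0.044,0.076,0],[0.052,0.089,0],[0.066,0.106,0],[0.075,0.114,0],[0.083,0.122,0],[0.083,0.122,0]]' --angular '[[0,0,0],[0,0,0],[0,0,0],[0,0,0],[0,0,0],[0,0,0],[0,0,0],[0,0,0],[0,0,0],[0,0,0]]' --claw '[1,1,1,1,1,1,1,1,1,1]'

```text
t: 4.15
tcp_pos: [0.5467, 0.1196, 0.1354]
eef_rot: [0.987, 0.161, 0.0, 0.0]
wrist_force: [-1.1, 0.4, -1.1]
finger_gap: 0.0006
gripper_force: 0.0
```

Now past the roller, in small steps, to just short of the stop.

Emit:
send_rows --linear '[[0.005,0.003,0],[0.01,0.006,0],[0.013,0.008,0],[0.016,0.01,0],[0.019,0.012,0],[0.021,0.013,0],[0.022,0.014,0],[0.022,0.014,0]]' --angular '[[0,0,0],[0,0,0],[0,0,0],[0,0,0],[0,0,0],[0,0,0],[0,0,0],[0,0,0]]' --claw '[1,1,1,1,1,1,1,1]'

```text
t: 4.95
tcp_pos: [0.5714, 0.1138, 0.1357]
eef_rot: [0.987, 0.162, 0.0, 0.0]
wrist_force: [0.1, 0.4, -0.7]
finger_gap: 0.0006
gripper_force: 0.0
```

Emit:
send_rows --linear '[[0.003,0.001,0],[0.006,0.002,0],[0.008,0.0026,0],[0.008,0.0026,0]]' --angular '[[0,0,0],[0,0,0],[0,0,0],[0,0,0]]' --claw '[1,1,1,1]'

```text
t: 5.35
tcp_pos: [0.5716, 0.1138, 0.1355]
eef_rot: [0.987, 0.162, -0.009, -0.001]
wrist_force: [-21.8, -1.9, 14.8]
finger_gap: 0.0005
gripper_force: 10.9
```

The TCP stopped against 22 N, well above the 8 N catch, so the door is on its stop. I'll back off, lift and look.

Emit:
send_rows --linear '[[-0.04,-0.013,0],[-0.084,-0.028,0],[-0.084,-0.028,-0.05],[-0.084,-0.028,-0.1],[-0.13,-0.044,-0.15],[-0.16,-0.054,-0.15],[-0.16,-0.054,-0.15],[-0.16,-0.054,-0.15]]' --angular '[[0,0,0],[0,0,0],[0,0,0],[0,0,0],[0,0,0],[0,0,0],[0,0,0],[0,0,0]]' --claw '[1,1,1,1,1,1,1,1]'

```text
t: 6.15
tcp_pos: [0.4106, 0.1143, 0.2864]
eef_rot: [0.987, 0.162, 0.002, 0.0]
wrist_force: [0.0, 1.2, -1.3]
finger_gap: 0.0006
gripper_force: 0.0
```

```bash
python3 - <<'E'
from h import *
s=robot.sense();print(s["tcp_pos"],s["wrist_force"])
a=eyes.get_image("top")[125:275,170:350]; b=eyes.get_image("scene")[90:225,270:450]
cv2.imwrite("pics/end.png",cv2.resize(np.vstack([a,b]),None,fx=2.1,fy=2.1,interpolation=cv2.INTER_CUBIC))
for c in("scene","top"):
    for t in("sage_door","cream_knob","pepper_mill"):
        print(c,t,[( [round(x*y) for x,y in zip(d["location"],(640,400))],round(d["conf"],2)) for d in eyes.look_for(c,t)][:2])
E
```

```text
[0.41059074 0.11430253 0.28637046] [ 0.0208549   1.16634972 -1.34463003]
scene sage_door [([388, 140], 0.91)]
scene cream_knob [([301, 180], 0.72)]
scene pepper_mill [([196, 238], 0.58)]
top sage_door [([232, 200], 0.72)]
top cream_knob [([330, 214], 0.63)]
top pepper_mill [([464, 222], 0.56)]
```

View pics/end.png

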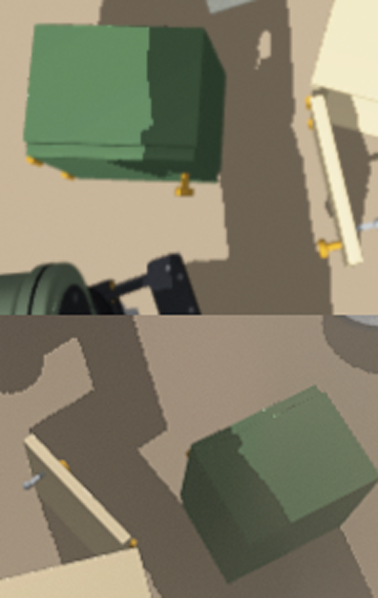

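The sage door is flush with the cupboard front, and its knob shows at about (184,183) in the crop. The cream knob and the mill are where they began.

```bash
python3 -c "
from workcell import robot
print(robot.sign_off())"
```

```text
the job is handed in; nothing more can be done
None
```

The sage-green door is pushed home past its catch and shows flush in both camera views, the cream door and pepper mill show no movement, and the job was handed in at about 6.5 s (no verdict was returned).

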